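Set the air valve at the glaze-spraying bench

ROBOT

A 6-joint arm with a two-finger parallel gripper is mounted at the origin on the work surface. World frame = base frame: x ahead of the robot, y to its left, z up, the work surface at z = 0. Lengths are in mm, angles in rad, forces in N, time in s.
With the tool pointing down it reaches from about 275 to 1000 mm from the base axis. Payload 8.4 kg.
Tool frame: the origin (TCP) lies between the finger pads, 19 mm behind the fingertips; this is the grasp point; z points along the fingers, y is the line along which they close (so a half turn about z gives the same grasp; the last joint's range is limited). The gripper opens to 85 mm and grips with 20 to 120 N. Pads are 22 mm wide; open, the fingers measure 114 mm over their backs; the gripper's body (76 mm by 85 mm) begins 54 mm behind the grasp point. The pads swing forward as they close: fully open they stand 13 mm farther back than shut.
Start: joints at [-0.002, 0.353, 1.633, -0, 1.155, -0.002], TCP at [625.002, -0, 249.981] pointing down, gripper open.
Joint ranges: [-2.63, 2.63], [-0.92, 2.1], [0.06, 2.66], [-1.3, 4.44], [0, 2.69], [-3.02, 3.02]. Speed limits (rad/s): [2.22, 2.22, 2.79, 3.14, 3.14, 3.14].

INTERFACE

Orientations are given as [roll, pitch, yaw] about the fixed x, y, z axes, in that order (R = Rz(yaw) Ry(pitch) Rx(roll)).
In Python, from rig import sensors, grab_frame, camera_params, order gives the robot as it stands. The module is installed in compiled form; this text tells all that it offers.
- The arm moves only by the tool move_arm, never from a script. Its argument "motion" is a list of rows, each a list of 7 numbers: the turn, a rotation vector about the tool's x, y, z in normalised numbers (1 is pi rad), then the shift along the tool's x, y, z in parts of the range, where 1.0 means 60 cm, then the finger opening in m, from 0 to 0.0854. A call has 1 to 8 rows; each row is the pose to reach, as a shift and turn from the pose commanded when the call began, along the tool's axes at that moment; what a row does not reach only later rows make up. A row lasts 1/8 s, in which the tool goes at most 62.5 mm and 10.7 degrees, less where a joint would pass 70% of its speed; a pose out of reach is approached as far as the arm can. A call with a gripper value outside its range is refused whole. The fingers move at their own pace and stop on an object; "grip_force" is the grip in N (left out, the last holds). Time passes only in rows, so rows that repeat a pose let the fingers close. It gives the time, the measured TCP pose, the force, the opening and the grip force at its end, in the units of the state.
- sensors.sense(): the state, without advancing time (a new reading comes with each control period).
- grab_frame(name): name is "scene" or "side" or "wrist"; returns (picture, depth): 480x640x3 uint8, red, green, blue; 480x640 float32, mm along the optical axis (not along the pixel's ray), 0 where there is no reading.
- camera_params(name): a dict with "camera_matrix" (3x3 intrinsics, pixels), "world_from_camera" (4x4, takes a point from camera to world coordinates). Camera axes: x right, y down, z forward; pixel columns grow to the right and rows downward; lengths in mm; the calibration is good to about 2 mm. The wrist camera is an equidistant fisheye: a pixel r from the principal point sees the ray r / f radians off the axis. A picture is of the moment at which its call begins: read the wrist's pose just before it. camera_params takes no time and is no camera call; for the wrist camera it gives the pose at the moment of the call.
- order.sign_off(): hands the job in; it is judged then, once.
The state is a dict: "clock": time; "qpos": joint angles; "qvel": joint speeds; "joint_efforts": joint torques, N m; "eef_pos": TCP position; "tcp_rot": TCP orientation; "contact_force": force on the tool from outside, world axes, zero at the start; "wrist_torque": the same for the moment, N m; "opening": opening from 0.0 (shut) to 1.0 (fully open); "grasp_force": force on a finger pad.
Only numpy, scipy, OpenCV 4.12 (cv2) and the standard library are available. Lean on these libraries where they do the work, as an engineer would, in place of code of your own. Each camera call takes 0.05 s, during which the arm holds its last target. There are 200 camera calls.

TASK

Get the glaze-spraying air line ready: first turn the knob in the middle of the gauge anticlockwise until its red pointer stands on the green zero mark, and leave it there. Then take the black handle on the red valve wheel, turn the wheel clockwise to its closed stop, back it off (anticlockwise) exactly two full turns, and finish still gripping the handle with the wheel held still there. Leave the mug, the glaze jar and the dish where they are.

Things in the scene. Friction and masses are not known exactly. Their poses are not given: they have to be found in the camera images.
- gauge: Pressure gauge fixed to the bench, face up: dark round case 110 mm in diameter, white dial, steel rim 3 mm high, 90 mm square foot. Origin: centre of its underside, on the dial's axis; z up. The dial face is 60 mm above it. Scale marks run clockwise; the broad green one is zero, the others thin and black. A short pipe sticks out on its +x side, to 78 mm from the axis.
- peak_pointer (a joint): Angle of the gauge's peak pointer and the knob that carries it (rad): 0 when the red pointer stands on the green zero mark, growing clockwise seen from above. It starts between 0.6 and 1.35, so it has to go back anticlockwise. No stop at zero: it can go past zero to -0.6. Stiff enough to stay where it is left (0.04 N m of friction).
- knob_grip (a point): Centre of the knob's grip bar, on the dial's axis, 28 mm above the dial face. The bar is black, 36 mm long, 14 mm wide (the width to grip) and stands from 10 mm to 40 mm above the dial face; below it is a flat disc 38 mm in diameter. This point's x axis runs along the bar towards the red pointer's tip; z up.
- pointer_tip (a point): Tip end of the red pointer, 42 mm from the dial's axis, 4 mm above the dial face. The pointer turns with the knob.
- zero_mark (a point): Green zero mark, 42 mm from the dial's axis, at the pointer tip's height. The pointer is at zero when its tip is over this point.
- valve: Brass air valve fixed to the bench on a 100 mm square grey foot, with pipe stubs on its two y sides, up to 72 mm from the axis. Origin: centre of its underside, on the wheel's axis; z up. The wheel's underside is 86 mm above the origin. At the closed stop the handle lies on this frame's +x side. It stands at any yaw. Everything here stands on a slate board, its top at z = 0.012.
- valve_wheel (a joint): Angle of the red valve wheel (rad): 0 at the closed stop (hard, cannot be turned further), growing as the valve opens, anticlockwise seen from above; one full turn is 6.283. It starts between 2 and 7 and can open to 22. Turning takes 0.12 N m of friction (about 3 N at the handle) and it stays where it is left; the wheel does not rise or sink.
- wheel_hub (a point): Centre of the top of the red wheel's hub, on the wheel's axis, 100 mm above the valve's origin. The wheel has three spokes and a rim 114 mm in outer diameter, 14 mm thick, its top level with this point.
- crank_handle: Black round upright handle on the wheel's rim, 23 mm in diameter and 50 mm tall, its axis 50 mm from the wheel's axis. It spins freely on its own upright pin, so a gripper that holds it can keep its yaw while going round in a circle. Origin: centre of its lower end, 3 mm above the rim's top; z up. Its own yaw means nothing.
- handle_mid (a point): Point on the black handle's axis, 28 mm above its lower end (22 mm below its top): where to hold it.
- mug: Brown clay mug, 84 mm in diameter, 70 mm tall, with one handle; loose, to be left alone. Origin: centre of its underside.
- glaze_jar: Glaze jar with a white lid, 60 mm in diameter, 85 mm tall; loose, to be left alone. Origin: centre of its underside.
- dish: Shallow ochre dish, 120 mm in diameter, 18 mm tall; loose, to be left alone. Origin: centre of its underside.

How it is judged (in metres and radians):
On the way, in this order (a step that is already met when the one before it is completed fails the run):
1. the red pointer stands on the zero mark and the knob has been let go (value of joint peak_pointer between -0.12 and 0.12 rad and contact force between the fingers and gauge below 0.5 N), for 0.3 s.
2. the valve wheel is turned clockwise to its closed stop (value of joint valve_wheel below 0.1 rad), for 0.1 s.
At the end, for the whole second after the job is handed in: The pointer is within 0.12 rad of zero, the wheel is within 0.25 rad of two full turns (12.566 rad) open from its stop and still, and the fingers grip the black handle (contact over 5 N, TCP within 35 mm of the handle's middle); the mug, jar and dish have moved less than 25 mm (value of joint peak_pointer between -0.12 and 0.12 rad and value of joint valve_wheel between 12.316 and 12.816 rad and velocity of joint valve_wheel between -0.1 and 0.1 rad/s and contact force between the fingers and crank_handle above 5 N and distance between the grasp point and handle_mid below 0.035 m and distance of each of mug, glaze_jar, dish from where it was at the start of the episode below 0.025 m); the arm keeps its last pose, push and grip.
It fails at once if the mug is pushed away or tipped (distance of mug from where it was at the start of the episode above 0.025 m or angle between mug's own z axis and vertical above 0.35 rad).
It fails at once if the glaze jar is pushed away or tipped (distance of glaze_jar from where it was at the start of the episode above 0.025 m or angle between glaze_jar's own z axis and vertical above 0.35 rad).
It fails at once if the dish is pushed away or tipped (distance of dish from where it was at the start of the episode above 0.025 m or angle between dish's own z axis and vertical above 0.35 rad).
It also fails if it takes over 72 s, if anything falls off the work surface, if the arm or the gripper's body presses on something with over 40 N, if the wrist force passes 120 N, or if a joint passes its speed limit or range.

## Working session

There is one attempt and no reset: what is moved stays moved. The work goes in short steps, Python scripts to look and compute and a tool call to move; the robot and the scene stay as the last step left them, time stands still between calls to the robot, and variables do not carry over. Pictures are saved under pics/ and viewed, at most 10 in all, crops included, and the job is handed in when it is done.

Besides the shell and the picture viewer there is one more tool, called after "Request:" by a JSON object that holds its "method" and its "body", one argument or row to a line. move_arm: Moves the arm, as the interface text tells. Its arguments: {"type":"object","properties":{"motion":{"type":"array","items":{"type":"array","items":{"type":"number"}}},"grip_force":{"type":"number"}},"required":["motion"]}

```bash
mkdir -p pics; ls; python3 - <<'E'
from rig import sensors, grab_frame, camera_params
import cv2,numpy as np
s=sensors.sense(); print(s)
for n in ("scene","side","wrist"):
    p,d=grab_frame(n); c=camera_params(n)
    np.savez(f"pics/{n}0.npz",p=p,d=d,K=c["camera_matrix"],T=c["world_from_camera"])
    cv2.imwrite(f"pics/{n}0.png",p[:,:,::-1]); print(n,c)
a=cv2.imread("pics/scene0.png")
E
```

```text
pics
{'clock': 0.0, 'qpos': array([-2.41261094e-03,  3.53657811e-01,  1.63414099e+00, -4.72301310e-07,
        1.15519690e+00, -2.41022784e-03]), 'qvel': array([-0.00103769, -0.00097662,  0.00137116, -0.00147121, -0.00017589,
       -0.00187723]), 'joint_efforts': array([-2.03471049e-03, -6.05236173e+01, -3.42063046e+01, -2.62302356e-04,
        9.48130677e-03,  3.61521288e-06]), 'eef_pos': array([ 6.24546411e+02, -6.92606364e-03,  2.49252697e+02]), 'tcp_rot': array([-3.14018961e+00, -2.94982406e-06,  1.57079413e+00]), 'contact_force': array([-0.87760437, -0.12020071,  0.50257022]), 'wrist_torque': array([-0.00881094, -0.03778127,  0.01121928]), 'grasp_force': 0.0, 'opening': 0.9973812060542893}
scene {'camera_matrix': array([[454.82918154,   0.        , 317.46246788],
       [  0.        , 454.82918154, 244.86638339],
       [  0.        ,   0.        ,   1.        ]]), 'world_from_camera': array([[-6.28370831e-01,  6.45909815e-01, -4.33532709e-01,
         9.77326594e+02],
       [ 7.77789353e-01,  5.31632864e-01, -3.35276333e-01,
         3.00757774e+02],
       [ 1.39219617e-02, 
[... 529 characters left out ...]
849052e-03, -6.25903980e-01, -7.79889305e-01,
         1.21613677e+03],
       [ 0.00000000e+00,  0.00000000e+00,  0.00000000e+00,
         1.00000000e+00]])}
wrist {'camera_matrix': array([[371.64829954,   0.        , 322.21418376],
       [  0.        , 371.64829954, 237.42780246],
       [  0.        ,   0.        ,   1.        ]]), 'world_from_camera': array([[ 9.99998972e-01,  1.14390586e-03, -8.64586857e-04,
         6.24224823e+02],
       [ 8.67346225e-04, -9.62709041e-01, -2.70537520e-01,
         6.73748054e+01],
       [-1.14181504e-03,  2.70536492e-01, -9.62709044e-01,
         3.72682457e+02],
       [ 0.00000000e+00,  0.00000000e+00,  0.00000000e+00,
         1.00000000e+00]])}
```

View pics/scene0.png

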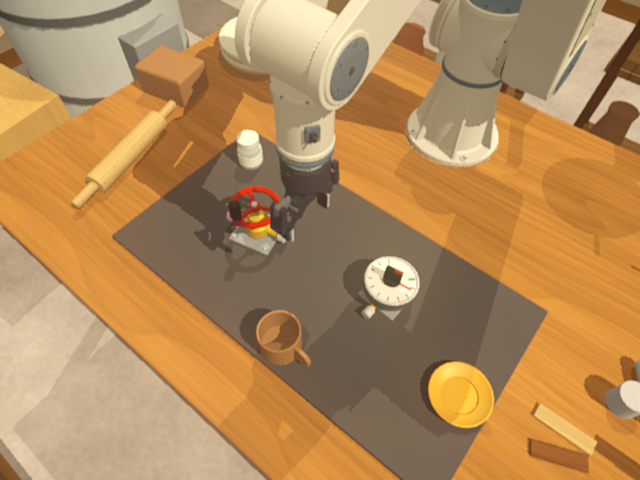

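View pics/wrist0.png

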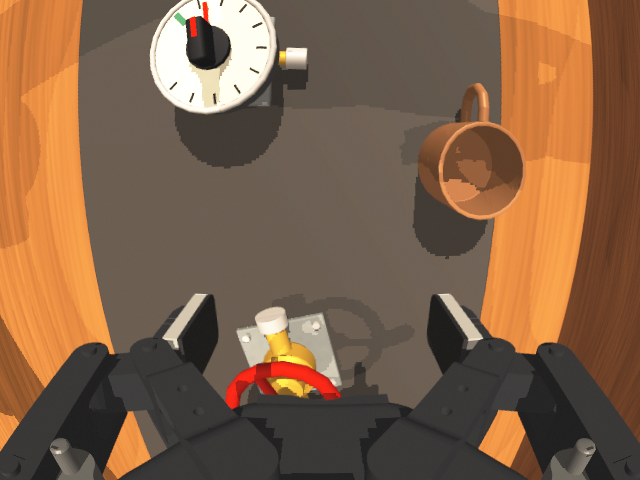

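The scene shows the valve at about (257,215), with its black handle near (237,212). The gauge is at (391,281). In the wrist view the dial centre is near (214,52), with the green mark up-left and the red pointer slightly clockwise of it.

```bash
python3 - <<'E'
import cv2,numpy as np
def crop(n,x,y,w,h,W,H):
    a=cv2.imread(f"pics/{n}0.png")[y:y+h,x:x+w]; return cv2.resize(a,(W,H),interpolation=cv2.INTER_CUBIC)
a=crop("scene",210,170,100,75,400,300); b=crop("wrist",140,0,160,120,400,300)
c=crop("side",0,0,640,480,400,300); d=crop("scene",350,245,100,75,400,300)
cv2.imwrite("pics/m1.png",np.vstack([np.hstack([a,b]),np.hstack([c,d])]))
E
```

```text
(no output)
```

View pics/m1.png

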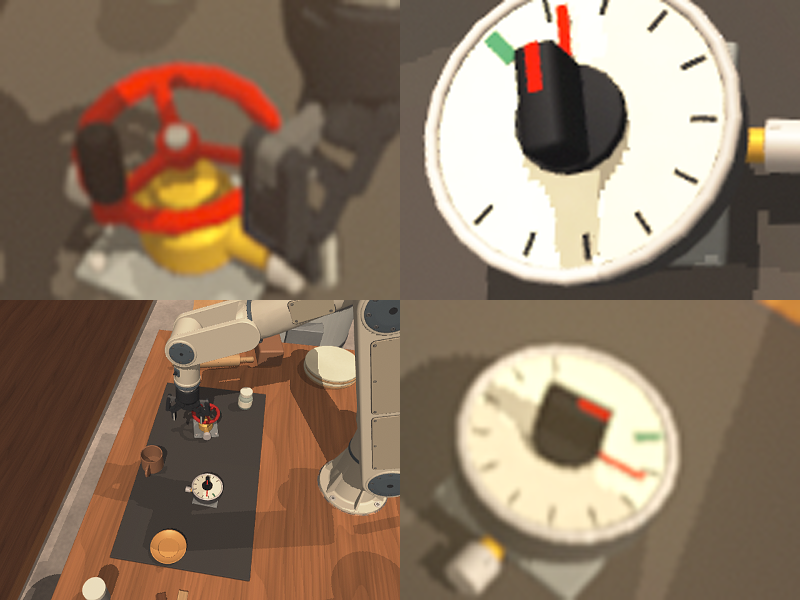

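Crops: the scene shows the handle on the wheel's left at about (235,210). In the wrist crop the pointer tip is at about (205,2) and the green mark runs from (176,14) to (184,23).

```bash
cat > h.py <<'E'
import numpy as np,cv2
def load(n):
    f=np.load(f"pics/{n}.npz"); return f["p"].astype(int),f["d"],f["K"],f["T"]
def cloud(p,d,K,T):
    v,u=np.mgrid[:480,:640]; X=np.stack([(u-K[0,2])/K[0,0]*d,(v-K[1,2])/K[1,1]*d,d],-1)
    return X@T[:3,:3].T+T[:3,3]
def ray(u,v,z,K,T,fish=False):
    x,y=(u-K[0,2])/K[0,0],(v-K[1,2])/K[1,1]
    if fish:
        r=np.hypot(x,y); r0=[x/r*np.sin(r),y/r*np.sin(r),np.cos(r)]
    else: r0=[x,y,1]
    D=T[:3,:3]@r0; return T[:3,3]+D*(z-T[2,3])/D[2]
def circ(P):
    A=np.c_[2*P[:,:2],np.ones(len(P))]; s=np.linalg.lstsq(A,(P[:,:2]**2).sum(1),rcond=None)[0]
    return s[:2],np.sqrt(s[2]+s[0]**2+s[1]**2)
E
python3 - <<'E'
from h import *
for n in ("scene0","side0"):
    p,d,K,T=load(n); X=cloud(p,d,K,T); r,g,b=np.moveaxis(p,2,0); ok=d>0
    c0=ray(392,281,75,K,T) if n=="scene0" else c0
    near=ok&(np.hypot(X[...,0]-c0[0],X[...,1]-c0[1])<75)
    m=near&(X[...,2]>66)&(X[...,2]<82)&(r>140)&(b>100)
    P=X[m]; print(n,"gauge",c0,len(P),cv2.minEnclosingCircle(P[:,:2].astype(np.float32)),P[:,2].mean())
    m=ok&(r>120)&(g<60)&(b<60)&(X[...,2]>95)&(X[...,2]<135)
    P=X[m]; print("wheel",len(P),cv2.minEnclosingCircle(P[:,:2].astype(np.float32)),np.median(P[:,2]))
    c,R=circ(P)
    for _ in range(5):
        k=abs(np.hypot(*(P[:,:2]-c).T)-50)<9; c,R=circ(P[k])
    print(c,R)
    near=ok&(np.hypot(X[...,0]-c[0],X[...,1]-c[1])<70)&(X[...,2]>122)&(X[...,2]<172)&(p.max(2)<110)
    P=X[near]; Q=P[abs(np.hypot(*(P[:,:2]-c).T)-50)<18]
    print("handle",len(Q),np.median(Q,0),Q.min(0),Q.max(0))
    # yellow/green
    m=(g>r+15)&(g>b+10)&ok&(abs(X[...,2]-72)<10)&(np.hypot(X[...,0]-c0[0],X[...,1]-c0[1])<60); print("green",m.sum(),X[m].mean(0) if m.any() else 0)
p,d,K,T=load("wrist0")
print("tip",ray(204.8,2.4,76,K,T,1),"green",ray(176,14.4,73,K,T,1),ray(184,23,73,K,T,1),"bartop red",ray(193,36,112,K,T,1),ray(193,17,112,K,T,1))
p,d,K,T=load("scene0")
print("scene tip",ray(350+242/4,245+177/4,76,K,T),"green",ray(350+248/4,245+137/4,73,K,T))
print("handle top/bot", ray(210+100/4,170+130/4,165,K,T),ray(210+104/4,170+195/4,115,K,T),"hub",ray(210+177/4,170+137/4,112,K,T))
E
```

```text
scene0 gauge [534.40351619 149.60708653  75.        ] 1791 ((530.5403442382812, 146.01174926757812), 56.364158630371094) 72.86403538551781
wheel 580 ((569.2378540039062, -32.257652282714844), 196.775146484375) 109.76790830813195
[ 589.89352959 -171.83244249] 49.20128354196857
handle 206 [ 641.09738296 -170.58966899  151.56509176] [ 627.05605396 -186.38781297  122.15305498] [ 648.49351648 -164.67764185  168.10573626]
green 12 [503.73979006 176.63993647  73.50019821]
side0 gauge [534.40351619 149.60708653  75.        ] 1330 ((530.3267211914062, 147.01211547851562), 56.59444808959961) 71.83713495339134
wheel 307 ((543.834716796875, -31.52263641357422), 194.0313262939453) 108.99697965269343
[0. 0.] 0.0
  return _methods._mean(a, axis=axis, dtype=dtype,
  ret = um.true_divide(
Traceback (most recent call last):
ValueError: zero-size array to reduction operation minimum which has no identity
```

```bash
python3 - <<'E'
from h import *
C=np.array([530.4,146.5])
def rel(P): v=P[:2]-C; return np.round(P[:2],1),round(float(np.hypot(*v)),1),round(float(np.arctan2(v[1],v[0])),3)
p,d,K,T=load("wrist0")
for nm,q in dict(tip=(204.8,2.4,76),gout=(176,14.4,73),gin=(184,23,73),tiproot=(206,20,76),barred1=(193,36,112),barred2=(193,17,112)).items(): print(nm,rel(ray(*q,K,T,1)))
p,d,K,T=load("scene0")
print("scene tip",rel(ray(350+242/4,245+177/4,76,K,T)),"green",rel(ray(350+248/4,245+137/4,73,K,T)))
print("handle top/bot", ray(210+100/4,170+130/4,165,K,T),ray(210+104/4,170+195/4,115,K,T),"hub",ray(210+177/4,170+137/4,112,K,T))
for n in("scene0","side0"):
    p,d,K,T=load(n);X=cloud(p,d,K,T); r,g,b=np.moveaxis(p,2,0)
    m=(d>0)&(r>120)&(g<60)&(b<60)&(X[...,2]>95)&(X[...,2]<130)&(np.hypot(X[...,0]-590,X[...,1]+172)<75)
    P=X[m][:,:2]; print(n,len(P),cv2.minEnclosingCircle(P.astype(np.float32)),np.percentile(P,[1,99],axis=0))
    for nm,c0,R in (("mug",(720,90),90),("jar",(520,-260),80)):
        pass
p,d,K,T=load("scene0");X=cloud(p,d,K,T)
for u,v in((278,330),(249,148),(460,395)): print(u,v,X[v,u])
E
```

```text
tip (array([526.9, 185.3]), 39.0, 1.661)
gout (array([500.1, 178.9]), 44.4, 2.322)
gin (array([508. , 169.7]), 32.3, 2.34)
tiproot (array([528.7, 168.8]), 22.4, 1.649)
barred1 (array([530.6, 145. ]), 1.5, -1.426)
barred2 (array([530. , 160.2]), 13.8, 1.598)
scene tip (array([527.1, 188.6]), 42.3, 1.648) green (array([504.3, 178.3]), 41.1, 2.259)
handle top/bot [ 634.53103352 -173.86040562  165.        ] [ 639.7643604  -175.41404404  115.        ] hub [ 586.3555139  -174.40111308  112.        ]
scene0 579 ((590.9608764648438, -171.613525390625), 56.245304107666016) [[ 538.40713253 -224.8491409 ]
 [ 645.35092587 -122.91392427]]
side0 294 ((585.033203125, -173.1151123046875), 58.2297477722168) [[ 531.69377812 -222.52060503]
 [ 632.63931404 -117.52463301]]
278 330 [740.97479514  23.07479056  15.28632362]
249 148 [ 455.08269318 -319.10028796   85.07918146]
460 395 [622.65794488 372.12374331  15.2124954 ]
```

Units first: shifts go in shares of 60 cm and turns go in shares of pi rad. So 0.1465 m / 0.6 = 0.2442, 0.145 m / 0.6 = 0.2417, -0.085 rad / 3.1416 = -0.0271.

Request:
{"method": "move_arm", "body": {
  "motion": [
    [0, 0, -0.0127, 0.0817, -0.0517, 0.0333, 0.05],
    [0, 0, -0.0271, 0.1633, -0.105, 0.0667, 0.05],
    [0, 0, -0.0271, 0.2442, -0.1575, 0.1, 0.05],
    [0, 0, -0.0271, 0.2442, -0.1575, 0.1, 0.05],
    [0, 0, -0.0271, 0.2442, -0.1575, 0.1667, 0.05],
    [0, 0, -0.0271, 0.2442, -0.1575, 0.2167, 0.05],
    [0, 0, -0.0271, 0.2442, -0.1575, 0.2417, 0.05],
    [0, 0, -0.0271, 0.2442, -0.1575, 0.2417, 0.05]
  ],
  "grip_force": 30
}}

```text
clock: 1.15
eef_pos: [530.5, 146.0, 104.4]
tcp_rot: [-3.14, 0.0, 1.655]
contact_force: [-0.7, 0.1, 1.0]
opening: 0.586
grasp_force: 0.0
```

Request:
{"method": "move_arm", "body": {
  "motion": [
    [0, 0, 0, 0, 0, 0, 0.0],
    [0, 0, 0, 0, 0, 0, 0.0],
    [0, 0, 0, 0, 0, 0, 0.0],
    [0, 0, 0, 0, 0, 0, 0.0],
    [0, 0, 0, 0, 0, 0, 0.0]
  ],
  "grip_force": 40
}}

```text
clock: 1.78
eef_pos: [531.7, 146.7, 106.2]
tcp_rot: [3.139, -0.0, 1.656]
contact_force: [0.6, -0.5, 7.1]
opening: 0.153
grasp_force: 42.3
```

```bash
python3 - <<'E'
from rig import *
import cv2
p,d=grab_frame("wrist"); cv2.imwrite("pics/w1.png",p[:,:,::-1])
a=p[200:440,160:480,::-1]; cv2.imwrite("pics/w1c.png",cv2.resize(a,(800,600)))
E
```

```text
(no output)
```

View pics/w1c.png

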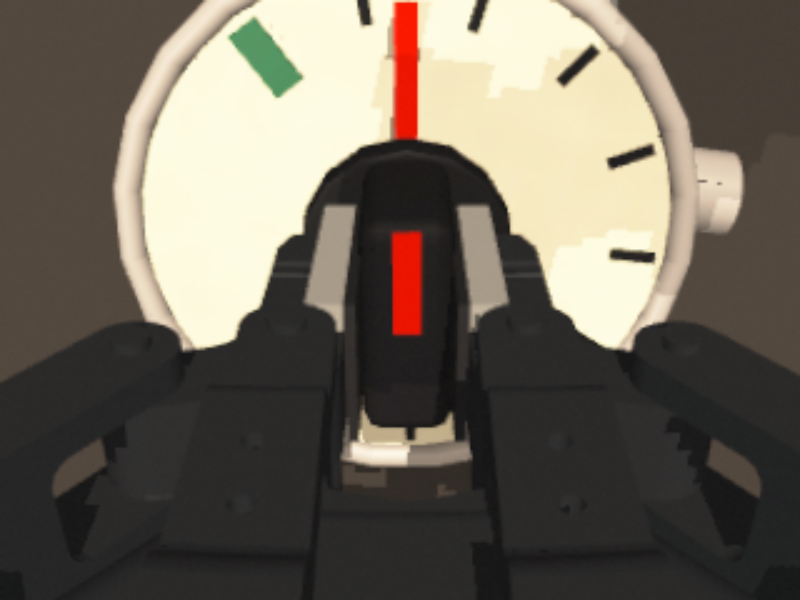

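The knob bar sits squarely between the pads. The pointer runs at crop column 405, and the green mark goes from (242,30) to (289,85).

```bash
python3 - <<'E'
from h import *
from rig import camera_params
c=camera_params("wrist");K,T=c["camera_matrix"],c["world_from_camera"]
P=lambda u,v,z:ray(160+u/2.5,200+v/2.5,z,K,T,1)[:2]
pts=dict(go=P(242,30,73),gi=P(289,85,73),gm=P(266,57,73),t1=P(405,5,76),t2=P(405,130,76))
for C in ([530.4,146.5],[531,146.5],[531.7,146.7]):
    print(C,{k:(round(float(np.arctan2(*(v-C)[::-1])),3),round(float(np.hypot(*(v-C))),1)) for k,v in pts.items()})
E
```

```text
[530.4, 146.5] {'go': (2.325, 44.6), 'gi': (2.321, 31.9), 'gm': (2.32, 38.3), 't1': (1.64, 39.8), 't2': (1.62, 17.8)}
[531, 146.5] {'go': (2.334, 45.0), 'gi': (2.335, 32.3), 'gm': (2.331, 38.7), 't1': (1.655, 39.9), 't2': (1.654, 17.9)}
[531.7, 146.7] {'go': (2.349, 45.4), 'gi': (2.355, 32.7), 'gm': (2.348, 39.1), 't1': (1.673, 39.7), 't2': (1.694, 17.7)}
```

In the tool's units: -0.001 m / 0.6 = -0.0017, -0.68 rad / 3.1416 = -0.2165.

Request:
{"method": "move_arm", "body": {
  "motion": [
    [0, 0, -0.0382, 0, 0, -0.0017, 0.0],
    [0, 0, -0.0796, 0, 0, -0.0017, 0.0],
    [0, 0, -0.121, 0, 0, -0.0017, 0.0],
    [0, 0, -0.1592, 0, 0, -0.0017, 0.0],
    [0, 0, -0.191, 0, 0, -0.0017, 0.0],
    [0, 0, -0.2165, 0, 0, -0.0017, 0.0],
    [0, 0, -0.2165, 0, 0, -0.0017, 0.0],
    [0, 0, -0.2165, 0, 0, -0.0017, 0.0]
  ]
}}

```text
clock: 2.82
eef_pos: [530.8, 146.3, 106.2]
tcp_rot: [3.141, 0.001, 2.334]
contact_force: [2.4, -3.4, 1.8]
opening: 0.155
grasp_force: 41.6
```

```bash
python3 - <<'E'
from rig import *
import cv2
p,d=grab_frame("wrist"); 
a=p[200:440,160:480,::-1]; cv2.imwrite("pics/w2c.png",cv2.resize(a,(800,600)))
E
```

```text
(no output)
```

View pics/w2c.png

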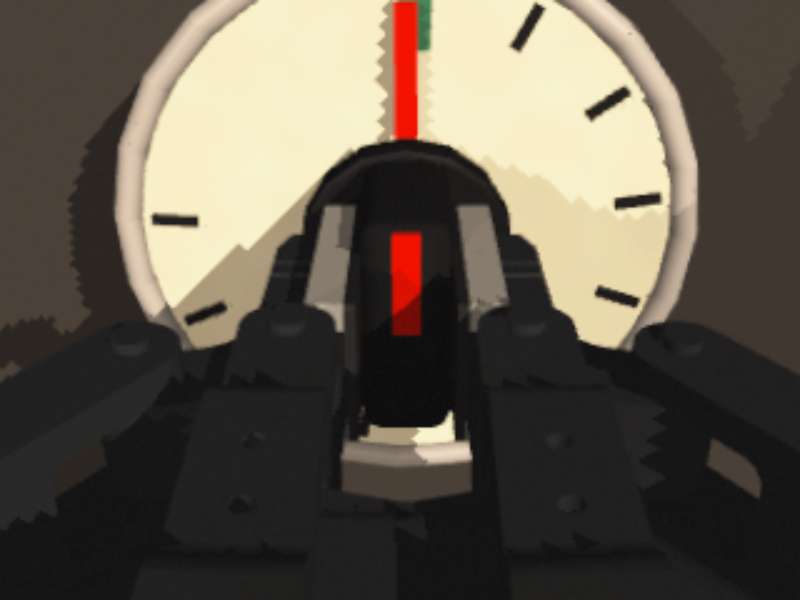

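The pointer (columns 393–418) is over the green mark but about 0.04 rad past its centre, since green shows only on the right, up to column 431. I'll turn it back a touch, release and lift.

In the tool's units: -0.14 m / 0.6 = -0.2333, -0.08 m / 0.6 = -0.1333, 0.04 rad / 3.1416 = 0.0127.

Request:
{"method": "move_arm", "body": {
  "motion": [
    [0, 0, 0.0127, 0, 0, 0, 0.0],
    [0, 0, 0.0127, 0, 0, 0, 0.0],
    [0, 0, 0.0127, 0, 0, 0, 0.04],
    [0, 0, 0.0127, 0, 0, 0, 0.05],
    [0, 0, 0.0127, 0, 0, 0, 0.05],
    [0, 0, 0.0127, 0, 0, -0.05, 0.05],
    [0, 0, 0.0127, 0, 0, -0.1333, 0.05],
    [0, 0, 0.0127, 0, 0, -0.2333, 0.05]
  ]
}}

```text
clock: 3.88
eef_pos: [529.6, 146.4, 246.6]
tcp_rot: [-3.14, -0.001, 2.296]
contact_force: [1.2, -0.2, 0.1]
opening: 0.583
grasp_force: 0.0
```

```bash
python3 - <<'E'
from rig import *
from h import *
import cv2
out=[]
for n in("scene","wrist"):
    p,d=grab_frame(n);c=camera_params(n); np.savez(f"pics/{n}3.npz",p=p,d=d,K=c["camera_matrix"],T=c["world_from_camera"])
    if n=="wrist": a=p[150:450,120:520,::-1]
    else: a=p[160:310,200:400,::-1]
    out.append(cv2.resize(a,(400,300),interpolation=cv2.INTER_CUBIC))
cv2.imwrite("pics/m3.png",np.hstack(out))
print(sensors.sense())
p,d,K,T=load("scene3");X=cloud(p,d,K,T); r,g,b=np.moveaxis(p,2,0)
m=(d>0)&(r>120)&(g<60)&(b<60)&(X[...,2]>95)&(X[...,2]<130)&(np.hypot(X[...,0]-590,X[...,1]+172)<75)
P=X[m][:,:2]; print(len(P),cv2.minEnclosingCircle(P.astype(np.float32)))
E
```

```text
{'clock': 3.975, 'qpos': array([ 2.66821475e-01,  2.34998645e-01,  1.79153827e+00,  2.02433459e-04,
        1.10478592e+00, -4.58382899e-01]), 'qvel': array([-0.00109937,  0.05925245,  0.07930124,  0.00370639, -0.08731739,
       -0.00016914]), 'joint_efforts': array([-8.98128128e-04, -5.21145451e+01, -3.28924799e+01, -1.71989810e-03,
        1.46070711e+00,  1.07253316e-03]), 'eef_pos': array([533.70218873, 147.49747213, 252.41846175]), 'tcp_rot': array([3.13230251, 0.0043813 , 2.29589032]), 'contact_force': array([-0.27129019, -0.6265872 ,  0.99765272]), 'wrist_torque': array([ 0.00191809, -0.03585383,  0.00395022]), 'grasp_force': 0.0, 'opening': 0.5888260772886367}
811 ((589.1618041992188, -174.90267944335938), 57.430908203125)
```

View pics/m3.png

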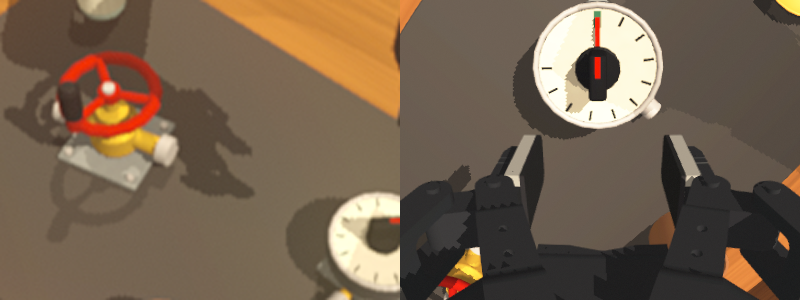

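The pointer now stands on the green mark at wrist-panel column 597. Next I go over the valve for a close look from above.

In the tool's units: -0.349 m / 0.6 = -0.5817, -0.004 m / 0.6 = -0.0067, 0.725 rad / 3.1416 = 0.2308.

Request:
{"method": "move_arm", "body": {
  "motion": [
    [0, 0, 0.0318, -0.0817, -0.0467, 0, 0.05],
    [0, 0, 0.0637, -0.165, -0.0933, -0.0067, 0.06],
    [0, 0, 0.1019, -0.2483, -0.14, -0.0067, 0.07],
    [0, 0, 0.1401, -0.3317, -0.1867, -0.0067, 0.07],
    [0, 0, 0.1783, -0.415, -0.2333, -0.0067, 0.07],
    [0, 0, 0.2101, -0.4983, -0.28, -0.0067, 0.07],
    [0, 0, 0.2308, -0.5817, -0.3267, -0.0067, 0.07],
    [0, 0, 0.2308, -0.5817, -0.3267, -0.0067, 0.07]
  ]
}}

```text
clock: 4.97
eef_pos: [615.3, -248.4, 249.0]
tcp_rot: [-3.141, 0.001, 1.566]
contact_force: [-0.1, -0.1, -0.2]
opening: 0.82
grasp_force: 0.0
```

Request:
{"method": "move_arm", "body": {
  "motion": [
    [0, 0, 0, 0, 0, 0, 0.07],
    [0, 0, 0, 0, 0, 0, 0.07]
  ]
}}

```text
clock: 5.22
eef_pos: [615.0, -243.5, 249.8]
tcp_rot: [-3.141, -0.001, 1.572]
contact_force: [0.8, 0.2, -0.5]
opening: 0.822
grasp_force: 0.0
```

```bash
python3 - <<'E'
from rig import *
from h import *
p,d=grab_frame("wrist");c=camera_params("wrist"); np.savez("pics/wrist4.npz",p=p,d=d,K=c["camera_matrix"],T=c["world_from_camera"])
cv2.imwrite("pics/w4.png",p[:,:,::-1])
E
```

```text
(no output)
```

View pics/w4.png

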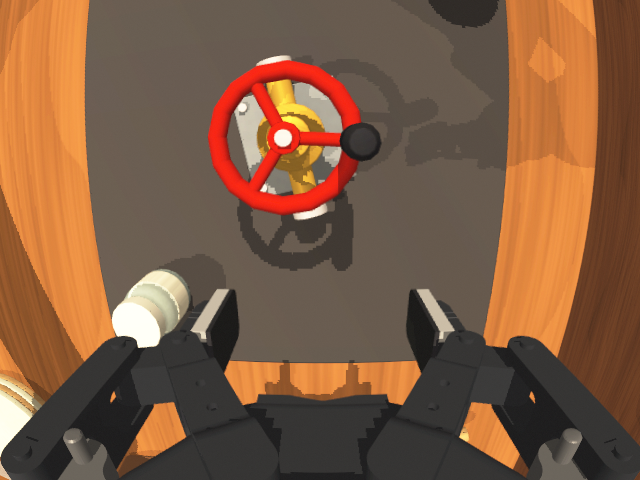

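The handle top is at about (361,141). The hub is at about (284,138), and the rim spans columns 209 to 362 and rows 60 to 214.

```bash
python3 - <<'E'
from h import *
p,d,K,T=load("wrist4")
print("handle",ray(361,141,165,K,T,1),"hub",ray(284,138,113,K,T,1))
for u,v in((209,138),(284,60),(284,214)): print(ray(u,v,106,K,T,1))
r,g,b=np.moveaxis(p,2,0)
m=((p.max(2)<70)).astype(np.uint8); m[:,:335]=0;m[:,385:]=0;m[:115]=0;m[165:]=0
n,l,s,c=cv2.connectedComponentsWithStats(m); i=1+s[1:,4].argmax(); print(s[i],c[i])
m=((r>150)&(g<70)&(b<70)); v,u=np.nonzero(m); P=np.array([ray(a,e,108,K,T,1) for a,e in zip(u,v)])[:,:2]
print(cv2.minEnclosingCircle(P.astype(np.float32)))
print("stub",ray(274,60,45,K,T,1),ray(311,214,45,K,T,1))
E
```

```text
handle [ 635.99582445 -178.77844165  165.        ] hub [ 587.88119742 -177.48387057  113.        ]
[ 531.47953592 -175.64549771  106.        ]
[ 587.17241455 -120.46900027  106.        ]
[ 586.36732101 -233.2058698   106.        ]
[ 340  123   42   39 1230] [360.52764228 141.4195122 ]
((587.2481689453125, -176.99549865722656), 56.28676223754883)
stub [ 572.1393291  -107.46781976   45.        ] [ 604.43364222 -246.25624654   45.        ]
```

In the tool's units: 0.105 m / 0.6 = 0.175, 0.08 m / 0.6 = 0.1333.

Request:
{"method": "move_arm", "body": {
  "motion": [
    [0, 0, 0, 0.0667, 0.02, 0, 0.07],
    [0, 0, 0, 0.1117, 0.0375, 0.0167, 0.07],
    [0, 0, 0, 0.1117, 0.0375, 0.0667, 0.07],
    [0, 0, 0, 0.1117, 0.0375, 0.1333, 0.07],
    [0, 0, 0, 0.1117, 0.0375, 0.175, 0.07],
    [0, 0, 0, 0.1117, 0.0375, 0.175, 0.07],
    [0, 0, 0, 0.1117, 0.0375, 0.175, 0.0],
    [0, 0, 0, 0.1117, 0.0375, 0.175, 0.0]
  ],
  "grip_force": 60
}}

```text
clock: 6.28
eef_pos: [638.6, -177.7, 146.7]
tcp_rot: [3.139, 0.001, 1.571]
contact_force: [-1.2, 0.5, -0.5]
opening: 0.4
grasp_force: 0.0
```

Request:
{"method": "move_arm", "body": {
  "motion": [
    [0, 0, 0, 0, 0, 0, 0],
    [0, 0, 0, 0, 0, 0, 0],
    [0, 0, 0, 0, 0, 0, 0],
    [0, 0, 0, 0, 0, 0, 0]
  ]
}}

```text
clock: 6.78
eef_pos: [637.6, -177.8, 146.7]
tcp_rot: [3.141, 0.0, 1.571]
contact_force: [-5.2, 1.3, 9.0]
opening: 0.248
grasp_force: 58.6
```

Request:
{"method": "move_arm", "body": {
  "motion": [
    [0, 0, 0, -0.0247, -0.0037, 0, 0],
    [0, 0, 0, -0.047, -0.0145, 0, 0],
    [0, 0, 0, -0.0653, -0.0315, 0, 0],
    [0, 0, 0, -0.0777, -0.0532, 0, 0],
    [0, 0, 0, -0.0832, -0.0775, 0, 0],
    [0, 0, 0, -0.0812, -0.1023, 0, 0],
    [0, 0, 0, -0.072, -0.1253, 0, 0],
    [0, 0, 0, -0.0563, -0.1448, 0, 0]
  ]
}}

```text
clock: 7.78
eef_pos: [552.5, -211.8, 146.7]
tcp_rot: [3.137, 0.001, 1.57]
contact_force: [8.1, 3.3, 4.2]
opening: 0.248
grasp_force: 58.9
```

In the tool's units: 0.0267 m / 0.6 = 0.0445, 0.0218 m / 0.6 = 0.0363.

Request:
{"method": "move_arm", "body": {
  "motion": [
    [0, 0, 0, 0.0063, -0.0053, 0, 0],
    [0, 0, 0, 0.0133, -0.01, 0, 0],
    [0, 0, 0, 0.0207, -0.0138, 0, 0],
    [0, 0, 0, 0.0283, -0.017, 0, 0],
    [0, 0, 0, 0.0363, -0.0195, 0, 0],
    [0, 0, 0, 0.0445, -0.021, 0, 0],
    [0, 0, 0, 0.0445, -0.021, 0, 0],
    [0, 0, 0, 0.0445, -0.021, 0, 0]
  ]
}}

```text
clock: 8.78
eef_pos: [538.5, -185.2, 146.6]
tcp_rot: [3.141, 0.001, 1.571]
contact_force: [-3.1, -0.7, 13.0]
opening: 0.25
grasp_force: 60.0
```

Request:
{"method": "move_arm", "body": {
  "motion": [
    [0, 0, 0, 0.0125, -0.0008, 0, 0],
    [0, 0, 0, 0.0248, 0.0002, 0, 0],
    [0, 0, 0, 0.0248, 0.0002, 0, 0]
  ]
}}

```text
clock: 9.15
eef_pos: [538.0, -169.8, 146.5]
tcp_rot: [-3.141, 0.0, 1.571]
contact_force: [-4.2, 2.2, 15.5]
opening: 0.253
grasp_force: 60.4
```

In the tool's units: 0.0911 m / 0.6 = 0.1518, -0.002 m / 0.6 = -0.0033.

Request:
{"method": "move_arm", "body": {
  "motion": [
    [0, 0, 0, 0.0237, 0.0075, -0.0017, 0],
    [0, 0, 0, 0.0442, 0.0218, -0.0033, 0],
    [0, 0, 0, 0.0595, 0.0415, -0.0033, 0],
    [0, 0, 0, 0.0683, 0.0647, -0.0033, 0],
    [0, 0, 0, 0.0698, 0.0897, -0.0033, 0],
    [0, 0, 0, 0.064, 0.1138, -0.0033, 0],
    [0, 0, 0, 0.0513, 0.1352, -0.0033, 0],
    [0, 0, 0, 0.0328, 0.1518, -0.0033, 0]
  ]
}}

```text
clock: 10.15
eef_pos: [630.0, -149.3, 146.8]
tcp_rot: [-3.141, -0.001, 1.571]
contact_force: [-2.5, 1.7, 2.4]
opening: 0.249
grasp_force: 59.9
```

In the tool's units: -0.0209 m / 0.6 = -0.0348, -0.0184 m / 0.6 = -0.0307.

Request:
{"method": "move_arm", "body": {
  "motion": [
    [0, 0, 0, -0.0072, 0.0042, 0, 0],
    [0, 0, 0, -0.0147, 0.0077, 0, 0],
    [0, 0, 0, -0.0227, 0.0105, 0, 0],
    [0, 0, 0, -0.0307, 0.0123, 0, 0],
    [0, 0, 0, -0.0348, 0.013, 0, 0],
    [0, 0, 0, -0.0348, 0.013, 0, 0],
    [0, 0, 0, -0.0348, 0.013, 0, 0]
  ]
}}

```text
clock: 11.02
eef_pos: [636.3, -165.3, 146.7]
tcp_rot: [-3.139, -0.009, 1.57]
contact_force: [0.1, 30.2, 4.4]
opening: 0.25
grasp_force: 60.3
```

The 30 N in +y marks the closed stop, with the handle at world angle about 0.222, which matches the foot yaw. Now I back off in four half turns.

In the tool's units: -0.0984 m / 0.6 = -0.164, -0.0979 m / 0.6 = -0.1632.

Request:
{"method": "move_arm", "body": {
  "motion": [
    [0, 0, 0, 0.0398, -0.014, 0, 0],
    [0, 0, 0, 0.0622, -0.0377, 0, 0],
    [0, 0, 0, 0.0737, -0.068, 0, 0],
    [0, 0, 0, 0.0728, -0.1005, 0, 0],
    [0, 0, 0, 0.0595, -0.1302, 0, 0],
    [0, 0, 0, 0.0358, -0.1525, 0, 0],
    [0, 0, 0, 0.0055, -0.164, 0, 0],
    [0, 0, 0, -0.027, -0.1632, 0, 0]
  ]
}}

```text
clock: 12.02
eef_pos: [538.9, -188.5, 146.9]
tcp_rot: [-3.142, -0.0, 1.57]
contact_force: [11.0, 6.7, -9.9]
opening: 0.251
grasp_force: 60.0
```

Request:
{"method": "move_arm", "body": {
  "motion": [
    [0, 0, 0, -0.0297, 0.0133, 0, 0],
    [0, 0, 0, -0.052, 0.037, 0, 0],
    [0, 0, 0, -0.0635, 0.0673, 0, 0],
    [0, 0, 0, -0.0627, 0.0998, 0, 0],
    [0, 0, 0, -0.0493, 0.1295, 0, 0],
    [0, 0, 0, -0.0257, 0.1518, 0, 0],
    [0, 0, 0, 0.0047, 0.1633, 0, 0],
    [0, 0, 0, 0.0372, 0.1625, 0, 0]
  ]
}}

```text
clock: 13.02
eef_pos: [636.9, -166.5, 146.8]
tcp_rot: [-3.141, 0.002, 1.57]
contact_force: [-6.4, -4.1, 2.0]
opening: 0.246
grasp_force: 61.5
```

One full turn open, and it is tracking well. Second turn.

In the tool's units: -0.098 m / 0.6 = -0.1633, -0.0975 m / 0.6 = -0.1625.

Request:
{"method": "move_arm", "body": {
  "motion": [
    [0, 0, 0, 0.0297, -0.0133, 0, 0],
    [0, 0, 0, 0.052, -0.037, 0, 0],
    [0, 0, 0, 0.0635, -0.0673, 0, 0],
    [0, 0, 0, 0.0627, -0.0998, 0, 0],
    [0, 0, 0, 0.0493, -0.1295, 0, 0],
    [0, 0, 0, 0.0257, -0.1518, 0, 0],
    [0, 0, 0, -0.0047, -0.1633, 0, 0],
    [0, 0, 0, -0.0372, -0.1625, 0, 0]
  ]
}}

```text
clock: 14.02
eef_pos: [539.0, -188.5, 147.0]
tcp_rot: [-3.141, -0.001, 1.57]
contact_force: [9.6, 5.5, -11.6]
opening: 0.253
grasp_force: 60.1
```

In the tool's units: 0.098 m / 0.6 = 0.1633, 0.0975 m / 0.6 = 0.1625.

Request:
{"method": "move_arm", "body": {
  "motion": [
    [0, 0, 0, -0.0297, 0.0133, 0, 0],
    [0, 0, 0, -0.052, 0.037, 0, 0],
    [0, 0, 0, -0.0635, 0.0673, 0, 0],
    [0, 0, 0, -0.0627, 0.0998, 0, 0],
    [0, 0, 0, -0.0493, 0.1295, 0, 0],
    [0, 0, 0, -0.0257, 0.1518, 0, 0],
    [0, 0, 0, 0.0047, 0.1633, 0, 0],
    [0, 0, 0, 0.0372, 0.1625, 0, 0]
  ]
}}

```text
clock: 15.02
eef_pos: [637.0, -166.7, 146.8]
tcp_rot: [-3.14, 0.002, 1.57]
contact_force: [-7.4, -4.8, 1.4]
opening: 0.249
grasp_force: 61.7
```

Request:
{"method": "move_arm", "body": {
  "motion": [
    [0, 0, 0, 0, 0, 0, 0],
    [0, 0, 0, 0, 0, 0, 0],
    [0, 0, 0, 0, 0, 0, 0],
    [0, 0, 0, 0, 0, 0, 0],
    [0, 0, 0, 0, 0, 0, 0],
    [0, 0, 0, 0, 0, 0, 0],
    [0, 0, 0, 0, 0, 0, 0],
    [0, 0, 0, 0, 0, 0, 0]
  ]
}}

```text
clock: 16.02
eef_pos: [636.6, -165.4, 146.9]
tcp_rot: [-3.141, 0.001, 1.571]
contact_force: [-5.1, -1.8, -1.4]
opening: 0.251
grasp_force: 61.2
```

```bash
python3 - <<'E'
from rig import *
from h import *
out=[]
for n in("scene","wrist"):
    p,d=grab_frame(n)
    a=p[150:450,120:520,::-1] if n=="wrist" else p[150:450,180:580,::-1]
    out.append(a)
cv2.imwrite("pics/m5.png",np.hstack(out)); print(sensors.sense())
E
```

```text
{'clock': 16.125, 'qpos': array([-2.56125261e-01,  5.07754755e-01,  1.64240241e+00, -7.36002790e-04,
        9.91767885e-01, -2.55890238e-01]), 'qvel': array([-6.28094811e-04, -3.38828133e-04, -2.65497379e-05, -1.32840537e-03,
       -3.07853472e-04,  8.81232825e-04]), 'joint_efforts': array([ 2.07263343e+00, -6.94890261e+01, -3.40324616e+01,  8.74599740e-01,
       -1.37583073e+00, -2.58777050e-03]), 'eef_pos': array([ 636.59419627, -165.36502469,  146.85021187]), 'tcp_rot': array([-3.14111507e+00,  5.11678161e-04,  1.57096428e+00]), 'contact_force': array([-5.16278227, -2.05603437, -2.03495442]), 'wrist_torque': array([-0.28601869,  0.78171843, -0.02937817]), 'grasp_force': 61.22130964882672, 'opening': 0.24525098198448608}
```

View pics/m5.png

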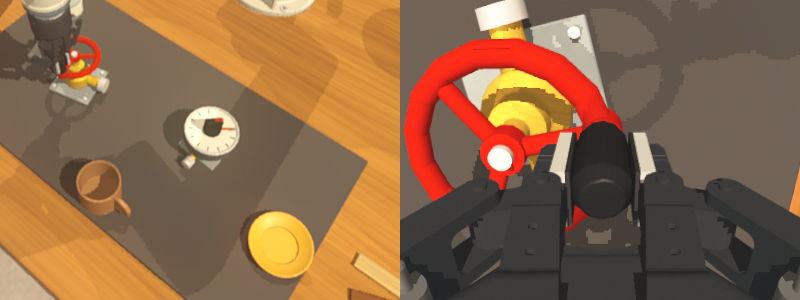

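The handle (wrist panel around (600,170)) is held between the pads at the same spot as the stop, two turns open. The gauge, mug and dish are undisturbed.

```bash
python3 -c "
from rig import order
print(order.sign_off())"
```

```text
the job is handed in; nothing more can be done
None
```

I turned the gauge pointer back onto the green zero mark, closed the valve to its stop, and backed it off two full turns. The job is handed in with the handle still gripped and the wheel still; the hand-in gave no verdict.

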